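Tip the beads out of the cup into the tray

TASK

Slide the orange tray, flat on the table, in between the two cheeks of the tipping stand until its end meets the stop bar at the back. Then swing the crank over to tip the copper cup until all five beads have dropped into the tray, and swing it back so the cup stands fully upright again. Leave the tray with the beads there under the cup, and do not disturb the other goods on the table.

Things in the scene. Friction and masses are not known exactly. Their poses are not given: they have to be found in the camera images.
- stand: Fixed wooden stand of a tipping cup. Origin on the table midway between its two cheeks, under the axle (along x, 115 mm up). Open, pouring side: -y. Cheeks' inner faces at x = +-52 mm, outer +-64 mm; their 24 mm high feet run from y = -50 to +75 mm, the uprights (44 mm wide) rise to 137 mm.
- stop (a point): Middle of the front face of the stand's stop bar, which closes the +y side between the cheeks: at x = 0, y = +61 mm of the stand, 17 mm up. The bar is 34 mm high. Axes as the stand's.
- cup (a joint): Hinge of the cup on the axle, rad: 0 = upright on its stop, grows as the cup tips towards the stand's -y side, 2.5 at its far stop (mouth pointing steeply down). Stiff: it stays where it is left; about 2 N at the crank grip moves it.
- cup_mouth (a point): Centre of the mouth of the copper cup, a tapered beaker 80 mm high, 90 mm across the rim, 66 mm across the foot, walls 4 mm, axle 35 mm below the rim. Upright, its foot is 70 mm and its rim 150 mm above the table. z points out of the cup.
- crank_grip (a point): Middle of the dark wooden crank grip that tips the cup: a rod 16 mm thick, 52 mm long, parallel to the axle, at x = -108 mm of the stand, on an arm 75 mm long. With the cup upright the arm leans 1.25 rad from vertical to the stand's +y side; it swings up over the top and at joint 2.5 leans 1.25 rad to the -y side. Axes turn with the cup.
- tray: Loose shallow orange wooden tray, 85 (x) x 190 (y) x 21 mm high, about 0.15 kg. Origin at the centre of its underside, y along its length. Floor 5 mm, side walls 4 mm, end walls 5 mm thick. Home between the cheeks, one end against the stop bar, its origin is at y = -34 mm of the stand.
- bead_0: Red barrel-shaped chunky bead, 18 mm across, 16 mm long, 12 g, loose. Origin at its centre. Starts in the cup.
- bead_1: Blue barrel-shaped chunky bead, 18 mm across, 16 mm long, 12 g, loose. Origin at its centre. Starts in the cup.
- bead_2: Yellow barrel-shaped chunky bead, 18 mm across, 16 mm long, 12 g, loose. Origin at its centre. Starts in the cup.
- bead_3: Pale wood barrel-shaped chunky bead, 18 mm across, 16 mm long, 12 g, loose. Origin at its centre. Starts in the cup.
- bead_4: Green barrel-shaped chunky bead, 18 mm across, 16 mm long, 12 g, loose. Origin at its centre. Starts in the cup.
- blue_brooch: Round blue brooch with a pink centre lying flat, 36 mm across, 12 mm high, loose; a bystander. Origin at the centre of its underside.
- red_spool: Red thread spool, 24 mm across, 36 mm high, loose; a bystander. Origin at the centre of its underside.
- blue_spool: Blue thread spool, 24 mm across, 36 mm high, loose; a bystander. Origin at the centre of its underside.
- figure_group: Black carved group of figures, 45 x 114 x 143 mm, loose; a bystander. Origin at the centre of its underside.
- giraffe: Yellow carved giraffe, 28 x 107 x 191 mm, loose; a bystander. Origin at the centre of its underside.
Things that resemble listed ones, but are neither listed nor needed, are in the scene too. What is shaped like the tray but black or green is not meant.

How it is judged:
By the outcome, as a careful person would: the job done as asked, in the order asked, and still so for the second after the job is handed in, with the robot touching nothing.
It also fails if it takes over 64 s, if anything falls off the work surface, if the arm or the gripper's body presses on something with over 40 N, if the wrist force passes 120 N, or if a joint passes its speed limit or range.

ROBOT

A 6-joint arm with a two-finger parallel gripper is mounted at the origin on the work surface; the furniture and walls round the work are solid. World frame = base frame: x ahead of the robot, y to its left, z up, the work surface at z = 0. Lengths are in mm, angles in rad, forces in N, time in s.
With the tool pointing down it reaches from about 225 to 875 mm from the base axis. Payload 3.4 kg.
Tool frame: the origin (TCP) lies midway between the tips of the shut fingers; the grasp point (between the pads) lies 19 mm behind it; z points along the fingers, y is the line along which they close (so a half turn about z gives the same grasp; the last joint's range is limited). The gripper opens to 85 mm and grips with 20 to 120 N. Pads are 22 mm wide; open, the fingers measure 114 mm over their backs; the gripper's body (76 mm by 85 mm) begins 54 mm behind the grasp point. The pads swing forward as they close: fully open they stand 13 mm farther back than shut.
Start: joints at [-1.353, 0.276, 1.505, -0, 1.361, -0.121], TCP at [191.105, -542.348, 231.328] pointing down, gripper open.
Joint ranges: [-2.89, 2.89], [-0.75, 2.08], [0.22, 2.7], [-1.18, 4.32], [0.11, 2.71], [-2.7, 2.7]. Speed limits (rad/s): [2.57, 2.57, 3.14, 3.14, 3.14, 3.14].

INTERFACE

Orientations are given as a rotation vector (axis times angle).
In Python, from station import monitor, cams, ctrl, models gives the robot as it stands.
- The arm moves only by the shell command python3 -m pendant 'ROWS'. ROWS is JSON, a list of rows, each an object of numbers: "wx", "wy", "wz": the turn, a rotation vector about the world's x, y, z in units of 180 degrees (1.0 is 180 degrees); "tx", "ty", "tz": the shift along the world's x, y, z in units of 0.2 m (1.0 is 0.2 m); "gripper": the opening, from 0 (shut) to 1 (fully open). In form: [{"wx": .., "wy": .., "wz": .., "tx": .., "ty": .., "tz": .., "gripper": ..}, ...]. A call has exactly 5 rows; each row is the pose to reach, as a shift and turn from the pose commanded when the call began, turning the shorter way round; what a row does not reach only later rows make up. A row lasts 1/10 s, in which the tool goes at most 50 mm and 8.59 degrees, less where a joint would pass 70% of its speed; a pose out of reach is approached as far as the arm can. A call with a number of a shift or a turn outside -1 to 1 is refused whole. A call with a gripper value outside its range is refused whole. The fingers move at their own pace and stop on an object; the grip force is fixed at half the most. Time passes only in rows, so rows that repeat a pose let the fingers close, or fill a call up. It gives the time, the measured TCP pose, the force, the opening and the grip force at its end, in the units of the state.
- monitor.read_state(): the state, without advancing time (a new reading comes with each control period).
- cams.capture(name): name is "scene" or "top" or "wrist"; returns the picture (400x640x3 uint8, red, green, blue); there is no depth.
- cams.camera_info(name): a dict with "fx", "fy", "cx", "cy" (pixels), "k1" (the pictures are not rectified: a ray, as slopes to the right and down, at radius r is drawn at 1 + k1 r^2 times it, then the intrinsics apply), "origin" and "orientation" of the camera in the world; the wrist camera has in their place "T_tool_cam" (4x4, takes a point from camera to tool coordinates, whose origin is the TCP and whose axes are the flange's). Camera axes: x right, y down, z forward; pixel columns grow to the right and rows downward; lengths in mm; the calibration is good to about 2 mm. A picture is of the moment at which its call begins: read the wrist's pose just before it. camera_info takes no time and is no camera call.
- ctrl.finish_job(): hands the job in; it is judged then, once.
Trained networks look in the newest picture that a camera, given by its name, has taken for a name from the list of things; names that differ only in an ending like _2 or _b are one class to them, and where a whole thing is asked for, a point or a joint stands for the part that bears it (a point fixed in the world has none). Each returns a list of dicts, best first, with "confidence" (0 to 1); they miss things now and then, are a little off and sometimes report something else, mostly with a low value. They report only what shows in the picture. A call takes as long as a camera call. They do not tell look-alikes from the thing itself.
- models.find_in(name, camera): "centre" ([x, y, z] in mm, in the coordinates of the camera as it stood for that picture, good to about 4 mm: the middle of the surface that is visible of it).
- models.trace(name, camera): "pixels" (400x640 bool, what is visible of it).
- models.tip_of(name, camera): "centre" ([x, y, z] in mm, in the coordinates of the camera as it stood for that picture, good to about 4 mm: a listed point, or the origin of a listed thing).
The state is a dict: "t": time; "joint_pos": joint angles; "qvel": joint speeds; "effort": joint torques, N m; "tcp_pos": TCP position; "orientation": TCP orientation; "force": force on the tool from outside, world axes, zero at the start; "torque": the same for the moment, N m; "grip_width": finger opening in mm; "gripper_force": force on a finger pad.
Only numpy, scipy, OpenCV 4.12 (cv2) and the standard library are available. Lean on these libraries where they do the work, as an engineer would, in place of code of your own. Each camera call takes 0.05 s, during which the arm holds its last target. There are 200 camera calls.

## Working session

There is one attempt and no reset: what is moved stays moved. The work goes in short steps, Python scripts to look and compute and a shell command to move; the robot and the scene stay as the last step left them, time stands still between calls to the robot, and variables do not carry over. Pictures are saved under pics/ and viewed, at most 10 in all, crops included, and the job is handed in when it is done.

```bash
mkdir -p pics
cat > h.py <<'E'
import numpy as np, cv2
from scipy.spatial.transform import Rotation as R
from station import monitor, cams, ctrl, models
def pose(cam):
    i=cams.camera_info(cam)
    if cam=="wrist":
        s=monitor.read_state(); T=np.eye(4); T[:3,:3]=R.from_rotvec(s["orientation"]).as_matrix(); T[:3,3]=s["tcp_pos"]
        T=T@np.array(i["T_tool_cam"]); return T[:3,:3],T[:3,3]
    o=np.array(i["orientation"]); 
    M=R.from_rotvec(o).as_matrix() if o.shape==(3,) else o
    return M,np.array(i["origin"])
def save(im,n): cv2.imwrite("pics/"+n,cv2.cvtColor(im,cv2.COLOR_RGB2BGR))
def pix2plane(cam,P,uv,z):
    i=cams.camera_info(cam); K=np.array([[i["fx"],0,i["cx"]],[0,i["fy"],i["cy"]],[0,0,1.]])
    n=cv2.undistortPoints(np.array(uv,float).reshape(-1,1,2),K,np.array([i["k1"],0,0,0.])).reshape(-1,2)
    d=np.c_[n,np.ones(len(n))]@P[0].T
    return P[1]+d*((z-P[1][2])/d[:,2])[:,None]
def w2pix(cam,P,X):
    i=cams.camera_info(cam); c=(np.atleast_2d(X)-P[1])@P[0]; s=c[:,:2]/c[:,2:]
    s=s*(1+i["k1"]*(s**2).sum(1))[:,None]; return s*[i["fx"],i["fy"]]+[i["cx"],i["cy"]]
E
python3 - <<'E'
from h import *
np.set_printoptions(precision=1,suppress=True)
s=monitor.read_state(); print(s)
for c in ("scene","top"):
    im=cams.capture(c); P=pose(c); save(im,c+"0.png"); print(c,cams.camera_info(c))
    for n in ["stand","stop","cup_mouth","crank_grip","tray"]:
        for d in models.tip_of(n,c)[:4]:
            X=P[0]@np.array(d["centre"])+P[1]; print(" tip",n,round(d["confidence"],2),X,w2pix(c,P,X)[0])
print(cams.camera_info("wrist"))
E
```

```text
{'t': 0.0, 'joint_pos': array([-1.4,  0.3,  1.5, -0. ,  1.4, -0.1]), 'qvel': array([-0., -0.,  0.,  0., -0.,  0.]), 'effort': array([ -0. , -41.7, -24.6,   0. ,   0. ,  -0. ]), 'tcp_pos': array([ 191. , -541.8,  230.4]), 'orientation': array([-3.1, -0.5,  0. ]), 'force': array([ 0.1, -0.4,  0.4]), 'torque': array([-0., -0.,  0.]), 'gripper_force': 0.0, 'grip_width': 85.29221052852701}
scene {'fx': 504.53166715847516, 'fy': 504.53166715847516, 'cx': 316.8024821688984, 'cy': 199.3867381327849, 'k1': 0.010165451423806095, 'origin': array([  -27.3, -1082.8,  1130.1]), 'orientation': array([-2.2,  0.6, -0.2])}
 tip stop 0.94 [571.6 194.7  20. ] [300.9 189.3]
 tip cup_mouth 0.86 [576.4 130.7 149.7] [309.6 168.6]
 tip tray 0.89 [589.4 -84.8  -2.5] [344.8 240.4]
 tip tray 0.67 [331.1 171.1   2.3] [240.4 218.4]
top {'fx': 465.20134930645895, 'fy': 465.20134930645895, 'cx': 313.1475428823017, 'cy': 201.74730005050284, 'k1': -0.01663078671256087, 'origin': array([ 316.1,    8.8, 1579.8]), 'orientation': array([-2.2,  2.1, -0.2])}
 tip stand 0.73 [576.9 129.2  -3.6] [281.2 201.7]
 tip cup_mouth 0.74 [575.4 130.7 150.5] [277.3 194.1]
 tip cup_mouth 0.66 [ 613.5 -325.6   -3. ] [413.  194.8]
 tip crank_grip 0.66 [467.3 195.4 137.4] [255.5 228.4]
 tip tray 0.83 [589.4 -85.8  -2.3] [343.6 199.8]
 tip tray 0.69 [330.7 170.1   0.9] [266.1 273.5]
 tip tray 0.58 [ 372.4 -102.7   -1. ] [347.5 263.3]
{'fx': 329.31611072512925, 'fy': 329.31611072512925, 'cx': 320.4008701942757, 'cy': 199.02462150999114, 'k1': -0.04443655875211293, 'T_tool_cam': array([[   0. ,   -0.9,   -0.3,   83.5],
       [   1. ,    0. ,   -0. ,    0.1],
       [   0. ,   -0.3,    0.9, -142.6],
       [   0. ,    0. ,    0. ,    1. ]])}
```

View pics/scene0.png

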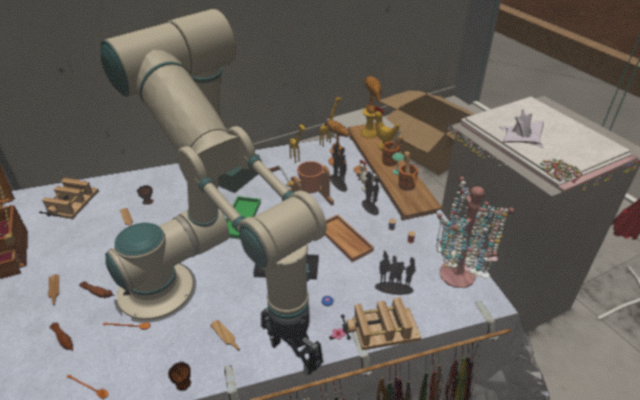

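View pics/top0.png

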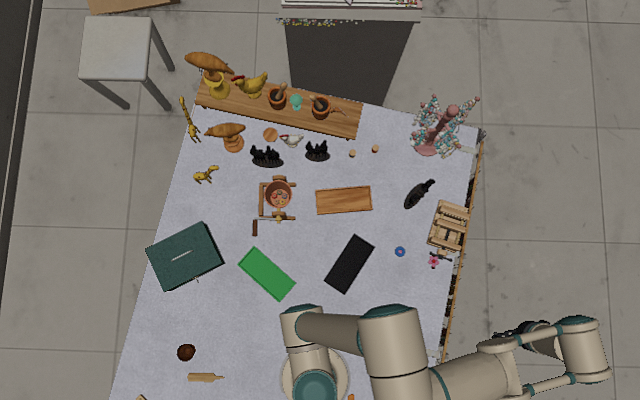

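The scene shows the stand near (313,175), with the orange tray at (348,238) to its right and the gripper at the lower edge. The top view shows the stand at (277,195), the orange tray at (343,200), and the green and black look-alikes at (267,273) and (348,263). The stand's open side faces the tray, so I'll move the wrist camera over both for a finer measurement.

```bash
python3 -m pendant '[{"tx":0.06,"ty":0.2,"tz":0.1,"wz":-0.02,"gripper":1},{"tx":0.12,"ty":0.4,"tz":0.2,"wz":-0.04,"gripper":1},{"tx":0.2,"ty":0.6,"tz":0.3,"wz":-0.06,"gripper":1},{"tx":0.25,"ty":0.8,"tz":0.35,"wz":-0.08,"gripper":1},{"tx":0.3,"ty":1,"tz":0.35,"wz":-0.1,"gripper":1}]'
python3 -m pendant '[{"tx":0.15,"ty":0.2,"gripper":1},{"tx":0.35,"ty":0.4,"gripper":1},{"tx":0.55,"ty":0.6,"gripper":1},{"tx":0.75,"ty":0.8,"gripper":1},{"tx":1,"ty":1,"gripper":1}]'
python3 -m pendant '[{"tx":0.2,"ty":0.2,"gripper":1},{"tx":0.4,"ty":0.4,"gripper":1},{"tx":0.6,"ty":0.6,"gripper":1},{"tx":0.8,"ty":0.7,"gripper":1},{"tx":0.9,"ty":0.7,"gripper":1}]'
cat > look.py <<'E'
from h import *
import sys
np.set_printoptions(precision=1,suppress=True)
P=pose("wrist"); im=cams.capture("wrist"); save(im,sys.argv[1]); s=monitor.read_state()
print(s["t"],s["tcp_pos"],"yaw(tool y)",np.round(R.from_rotvec(s["orientation"]).as_matrix(),3).tolist())
for n in sys.argv[2:]:
    for d in models.tip_of(n,"wrist")[:3]:
        X=P[0]@np.array(d["centre"])+P[1]; print(" tip",n,round(d["confidence"],2),X,w2pix("wrist",P,X)[0])
if "tray" in sys.argv:
  for d in models.trace("tray","wrist")[:3]:
    m=np.array(d["pixels"]).astype(np.uint8); c,_=cv2.findContours(m,0,2); c=max(c,key=cv2.contourArea).reshape(-1,2)
    X=pix2plane("wrist",P,c,18)[:,:2]; print(" trace",round(d["confidence"],2),cv2.minAreaRect(X.astype(np.float32)),im[m>0].mean(0))
E
python3 look.py w1.png stand stop cup_mouth crank_grip tray
```

```text
0.65 [ 191.1 -542.3  231.4] yaw(tool y) [[0.943, 0.332, 0.0], [0.332, -0.943, -0.0], [0.0, 0.0, -1.0]]$[0]: bad value
$[0]: bad value
$[0]: bad value
```

```bash
python3 -m pendant '[{"wx":0,"wy":0,"wz":-0.02,"tx":0.06,"ty":0.2,"tz":0.1,"gripper":1},{"wx":0,"wy":0,"wz":-0.04,"tx":0.12,"ty":0.4,"tz":0.2,"gripper":1},{"wx":0,"wy":0,"wz":-0.06,"tx":0.2,"ty":0.6,"tz":0.3,"gripper":1},{"wx":0,"wy":0,"wz":-0.08,"tx":0.25,"ty":0.8,"tz":0.35,"gripper":1},{"wx":0,"wy":0,"wz":-0.1,"tx":0.3,"ty":1,"tz":0.35,"gripper":1}]'
python3 -m pendant '[{"wx":0,"wy":0,"wz":0,"tx":0.15,"ty":0.2,"tz":0,"gripper":1},{"wx":0,"wy":0,"wz":0,"tx":0.35,"ty":0.4,"tz":0,"gripper":1},{"wx":0,"wy":0,"wz":0,"tx":0.55,"ty":0.6,"tz":0,"gripper":1},{"wx":0,"wy":0,"wz":0,"tx":0.75,"ty":0.8,"tz":0,"gripper":1},{"wx":0,"wy":0,"wz":0,"tx":1,"ty":1,"tz":0,"gripper":1}]'
python3 -m pendant '[{"wx":0,"wy":0,"wz":0,"tx":0.2,"ty":0.2,"tz":0,"gripper":1},{"wx":0,"wy":0,"wz":0,"tx":0.4,"ty":0.4,"tz":0,"gripper":1},{"wx":0,"wy":0,"wz":0,"tx":0.6,"ty":0.6,"tz":0,"gripper":1},{"wx":0,"wy":0,"wz":0,"tx":0.8,"ty":0.7,"tz":0,"gripper":1},{"wx":0,"wy":0,"wz":0,"tx":0.9,"ty":0.7,"tz":0,"gripper":1}]'
python3 look.py w1.png stand stop cup_mouth crank_grip tray
```

```text
t: 1.45
tcp_pos: [251.9, -341.6, 303.1]
orientation: [3.138, 0.034, 0.003]
force: [0.9, -0.4, 0.5]
grip_width: 85.9
gripper_force: 0.0
t: 1.95
tcp_pos: [426.2, -162.1, 301.8]
orientation: [3.14, 0.039, 0.001]
force: [1.0, -1.8, 0.0]
grip_width: 85.1
gripper_force: 0.0
t: 2.45
tcp_pos: [607.4, -20.5, 301.3]
orientation: [-3.14, -0.045, -0.001]
force: [-0.5, -0.1, 0.2]
grip_width: 85.3
gripper_force: 0.0
2.5 [612.4 -20.8 299.9] yaw(tool y) [[1.0, 0.028, 0.005], [0.028, -1.0, 0.002], [0.005, -0.002, -1.0]]
 tip stand 0.58 [577.8 131.9   4.3] [209.6 170.6]
 tip stop 0.68 [573.3 193.8  21.4] [160.1 175.8]
 tip cup_mouth 0.9 [578.9 130.3 147.6] [164.  205.3]
 tip cup_mouth 0.63 [578.3 131.6   2.7] [210.1 169.9]
 tip crank_grip 0.62 [467.8 204.3 145.9] [111.7 298.2]
 tip tray 0.69 [586.9 -79.1   4.9] [363.2 168.4]
 tip tray 0.55 [ 370.  -103.4   -0.9] [368.2 300.2]
 tip tray 0.51 [ 773.3 -186.7   -1.1] [459.9  22.4]
 trace 0.62 ((374.7188415527344, -103.610595703125), (93.96216583251953, 197.558837890625), 58.36168670654297) [34.3 34.4 36.3]
 trace 0.62 ((296.3255920410156, 120.6081314086914), (71.16500091552734, 100.11244201660156), 51.09996032714844) [ 47.3 132.7  66.4]
 trace 0.56 ((588.7481689453125, -81.51854705810547), (89.41573333740234, 192.58905029296875), 6.5978193283081055) [170.7 116.5  65.1]
```

View pics/w1.png

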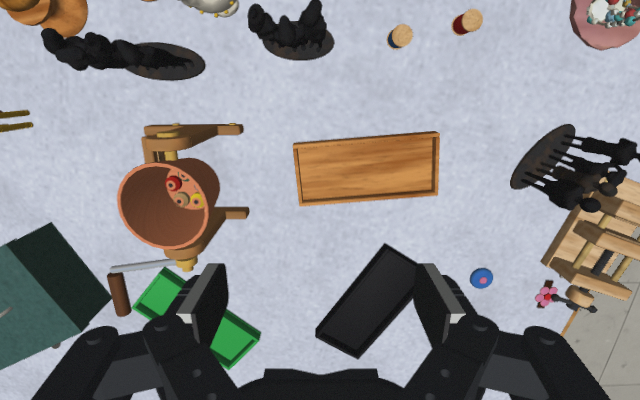

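The wrist view shows the orange tray (about 293–438, 131–205), the stand's foot ends at (243,129) and (248,213), the cup with beads at (168,205) and the crank grip at (119,295). I'll compute the stand yaw from the foot ends.

Run:
```python
from h import *
np.set_printoptions(precision=1,suppress=True)
P=pose("wrist")
f=pix2plane("wrist",P,[(243,124),(243,134),(248,208),(249,218)],24); print(f, np.arctan2(f[0,1]-f[3,1],f[0,0]-f[3,0]), f.mean(0))
print(pix2plane("wrist",P,[(293,142),(438,131),(438,194),(303,205)],21))
print("grip ends",pix2plane("wrist",P,[(116,274),(123,316)],138.6))
# stand fit via point estimates
obs=np.array([[577,131],[572.5,194.2],[577.5,130.6],[467.5,199]]); loc=np.array([[0,0],[0,61],[0,0],[-108,71]])
from scipy.optimize import least_squares
r=least_squares(lambda p:(R.from_euler('z',p[2]).as_matrix()[:2,:2]@loc.T).T.ravel()+np.tile(p[:2],4)-obs.ravel(),[577,130,0]); print(r.x,r.fun)
for yaw in (r.x[2],):
    M=R.from_euler('z',yaw).as_matrix()[:2,:2]
    for n,l in dict(home=(0,-34),homeend=(0,-126.5),grip0=(-108,71.2),front=(0,-50)).items(): print(n,M@l+r.x[:2])
```

```text
[[641.3  73.6  24. ]
 [628.8  74.2  24. ]
 [528.7  72.4  24. ]
 [514.   71.7  24. ]] 0.014441005806315906 [578.2  73.   24. ]
[[ 619.5   10.9   21. ]
 [ 638.4 -174.1   21. ]
 [ 554.  -185.7   21. ]
 [ 533.8   -2.5   21. ]]
grip ends [[491.8 195.1 138.6]
 [436.2 197.7 138.6]]
[576.8 131.7   0. ] [-0.2  0.7  2.1 -1.5 -0.7  1.1 -1.2 -0.4]
home [578.1  97.8]
homeend [581.6   5.3]
grip0 [466.3 198.8]
front [578.7  81.8]
```

```bash
python3 -m pendant '[{"wx":0,"wy":0,"wz":0.01,"tx":-0.02,"ty":-0.2,"tz":-0.2,"gripper":1},{"wx":0,"wy":0,"wz":0.02,"tx":-0.04,"ty":-0.4,"tz":-0.4,"gripper":1},{"wx":0,"wy":0,"wz":0.025,"tx":-0.07,"ty":-0.6,"tz":-0.6,"gripper":1},{"wx":0,"wy":0,"wz":0.025,"tx":-0.07,"ty":-0.77,"tz":-0.8,"gripper":1},{"wx":0,"wy":0,"wz":0.025,"tx":-0.07,"ty":-0.77,"tz":-0.9,"gripper":1}]'
python3 look.py w2.png tray; python3 look.py w2.png
```

```text
t: 3.3
tcp_pos: [590.2, -181.7, 121.1]
orientation: [3.135, 0.157, 0.003]
force: [-0.2, -0.1, 0.6]
grip_width: 85.5
gripper_force: 0.0
3.35 [ 586.2 -181.5  114.4] yaw(tool y) [[0.995, 0.099, -0.01], [0.099, -0.995, 0.001], [-0.009, -0.002, -1.0]]
 tip tray 0.95 [588.8 -79.5   5.6] [195.9 183.7]
 tip tray 0.74 [ 372.5 -102.5   -2.8] [226.2 377.2]
 trace 0.93 ((588.6587524414062, -81.12112426757812), (88.22147369384766, 192.59034729003906), 6.700895309448242) [165.1 112.   61.9]
 trace 0.75 ((426.3809814453125, -137.72190856933594), (90.03804016113281, 89.86542510986328), 58.03107452392578) [33.6 33.7 35.4]
 trace 0.62 ((351.3309020996094, 112.80506896972656), (41.0847053527832, 59.9205207824707), 74.78827667236328) [34.4 85.1 46.4]
3.5 [ 590.6 -178.4  121.8] yaw(tool y) [[0.995, 0.101, -0.0], [0.101, -0.995, 0.001], [-0.0, -0.001, -1.0]]
```

View pics/w2.png

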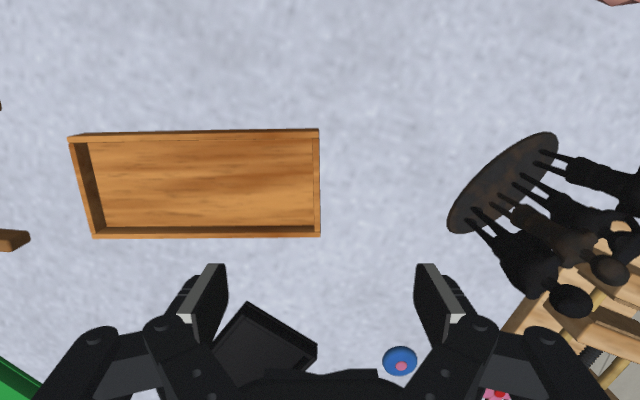

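The tray fills (70–320, 130–237) and its near end wall at column 317 lines up with the fingers' mid-line at column 320. I'll descend and grip that wall.

```bash
python3 -m pendant '[{"wx":0,"wy":0,"wz":0.003,"tx":0.04,"ty":0.02,"tz":-0.15,"gripper":0.6},{"wx":0,"wy":0,"wz":0.003,"tx":0.04,"ty":0.02,"tz":-0.35,"gripper":0.6},{"wx":0,"wy":0,"wz":0.003,"tx":0.04,"ty":0.02,"tz":-0.5,"gripper":0.6},{"wx":0,"wy":0,"wz":0.003,"tx":0.04,"ty":0.02,"tz":-0.56,"gripper":0.6},{"wx":0,"wy":0,"wz":0.003,"tx":0.04,"ty":0.02,"tz":-0.56,"gripper":0.6}]'
python3 -m pendant '[{"wx":0,"wy":0,"wz":0,"tx":0,"ty":0,"tz":0,"gripper":0},{"wx":0,"wy":0,"wz":0,"tx":0,"ty":0,"tz":0,"gripper":0},{"wx":0,"wy":0,"wz":0,"tx":0,"ty":0,"tz":0,"gripper":0},{"wx":0,"wy":0,"wz":0,"tx":0,"ty":0,"tz":0,"gripper":0},{"wx":0,"wy":0,"wz":0,"tx":0,"ty":0,"tz":0,"gripper":0}]'
python3 look.py w3.png stand tray
```

```text
t: 4.0
tcp_pos: [599.6, -173.3, 9.8]
orientation: [-3.136, -0.178, 0.0]
force: [0.1, -1.0, 0.5]
grip_width: 51.1
gripper_force: 0.0
t: 4.5
tcp_pos: [600.5, -174.5, 11.3]
orientation: [3.135, 0.176, 0.005]
force: [0.2, 0.2, 6.9]
grip_width: 2.6
gripper_force: 62.3
4.55 [ 600.5 -174.5   11.3] yaw(tool y) [[0.994, 0.112, 0.003], [0.112, -0.994, -0.001], [0.003, 0.001, -1.0]]
 tip tray 0.67 [588.1 -79.6   4.4] [136.8 261. ]
 tip tray 0.63 [ 609.9 -326.4   -2.4] [592.7 263.2]
 trace 0.88 ((589.9349365234375, -88.44532012939453), (92.05914306640625, 178.6361846923828), 6.655403137207031) [155.  104.5  57.1]
```

```bash
python3 -m pendant '[{"wx":0,"wy":0,"wz":-0.006,"tx":-0.02,"ty":0.05,"tz":0,"gripper":0},{"wx":0,"wy":0,"wz":-0.015,"tx":-0.045,"ty":0.13,"tz":0,"gripper":0},{"wx":0,"wy":0,"wz":-0.024,"tx":-0.07,"ty":0.21,"tz":0,"gripper":0},{"wx":0,"wy":0,"wz":-0.029,"tx":-0.09,"ty":0.28,"tz":0,"gripper":0},{"wx":0,"wy":0,"wz":-0.029,"tx":-0.09,"ty":0.28,"tz":0,"gripper":0}]'
python3 look.py w3.png stand tray cup_mouth stop crank_grip
python3 - <<'E'
from h import *
P=pose("top"); im=cams.capture("top"); c=im[140:240,230:390]; save(cv2.resize(c,(800,500),interpolation=cv2.INTER_CUBIC),"t3.png")
np.set_printoptions(precision=1,suppress=True)
for n in ("crank_grip","stand","stop","tray","cup_mouth"):
    for d in models.tip_of(n,"top")[:2]: print(n,P[0]@np.array(d["centre"])+P[1])
E
```

```text
t: 5.2
tcp_pos: [582.3, -116.9, 11.2]
orientation: [3.141, 0.034, 0.005]
force: [-1.7, 3.5, 7.9]
grip_width: 2.8
gripper_force: 62.4
5.25 [ 582.3 -116.9   11.2] yaw(tool y) [[1.0, 0.021, 0.003], [0.021, -1.0, 0.001], [0.003, -0.001, -1.0]]
 tip tray 0.93 [578.9 -23.    6.2] [138.2 262. ]
 trace 0.98 ((579.638427734375, -30.77197265625), (92.87649536132812, 178.07493591308594), 0.8795918226242065) [153.  103.3  56.6]
crank_grip [466.3 192.5 141.4]
stand [576.9 128.9  -1.3]
stop [572.8 188.5  14.5]
tray [580.8 -22.9  -0. ]
tray [ 744.9 -111.4   -1. ]
cup_mouth [575.5 129.  148.1]
```

View pics/w3.png

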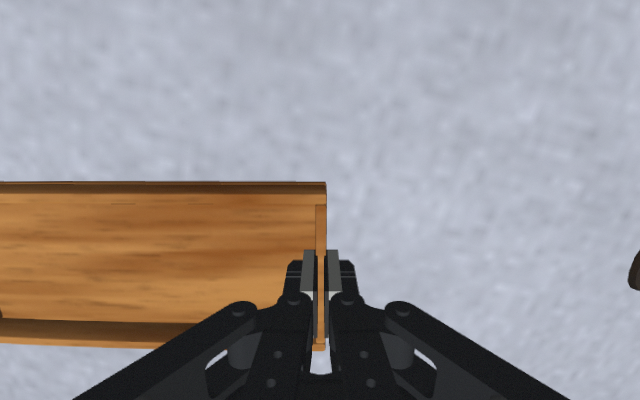

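View pics/t3.png

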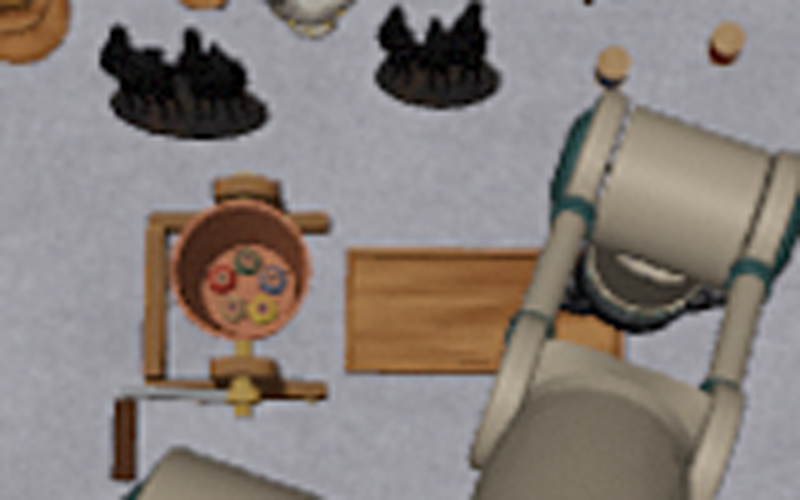

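The wrist view shows the end wall held at (320,280). In the enlarged top view the tray (rows 250–373) lines up with the gap between the cheeks (rows 233–382). I'll slide in.

```bash
python3 -m pendant '[{"wx":0,"wy":0,"wz":0,"tx":0,"ty":0.05,"tz":0,"gripper":0},{"wx":0,"wy":0,"wz":-0.001,"tx":0,"ty":0.11,"tz":0,"gripper":0},{"wx":0,"wy":0,"wz":-0.002,"tx":0,"ty":0.17,"tz":0,"gripper":0},{"wx":0,"wy":0,"wz":-0.003,"tx":-0.003,"ty":0.23,"tz":0,"gripper":0},{"wx":0,"wy":0,"wz":-0.003,"tx":-0.005,"ty":0.28,"tz":0,"gripper":0}]'
python3 -m pendant '[{"wx":0,"wy":0,"wz":0,"tx":0,"ty":0.06,"tz":0,"gripper":0},{"wx":0,"wy":0,"wz":0,"tx":0,"ty":0.12,"tz":0,"gripper":0},{"wx":0,"wy":0,"wz":0,"tx":0,"ty":0.18,"tz":0,"gripper":0},{"wx":0,"wy":0,"wz":0,"tx":0,"ty":0.24,"tz":0,"gripper":0},{"wx":0,"wy":0,"wz":0,"tx":0,"ty":0.27,"tz":0,"gripper":0}]'
python3 - <<'E'
from h import *
P=pose("top"); im=cams.capture("top"); c=im[140:240,230:390]; save(cv2.resize(c,(800,500),interpolation=cv2.INTER_CUBIC),"t4.png")
s=monitor.read_state(); print(s["tcp_pos"],s["force"])
E
```

```text
t: 6.35
tcp_pos: [582.4, -63.3, 11.3]
orientation: [3.138, 0.02, 0.007]
force: [0.3, -4.4, 6.6]
grip_width: 2.7
gripper_force: 62.2
t: 6.85
tcp_pos: [582.3, -8.8, 11.3]
orientation: [3.139, 0.021, 0.007]
force: [1.0, -4.5, 5.9]
grip_width: 2.9
gripper_force: 62.3
[582.26608987  -8.04490314  11.24585939] [-0.03212542 -0.91499776  6.79376034]
```

View pics/t4.png

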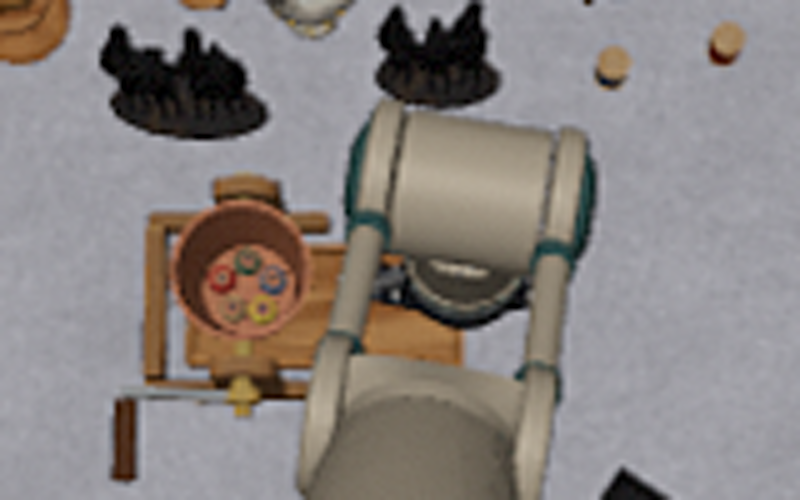

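The tray is between the cheeks, its front at column 187 and the stop bar's face near column 163, so about 13–16 mm remain. I'll inch on until I feel contact.

```bash
python3 -m pendant '[{"wx":0,"wy":0,"wz":0,"tx":0,"ty":0.01,"tz":0,"gripper":0},{"wx":0,"wy":0,"wz":0,"tx":0,"ty":0.02,"tz":0,"gripper":0},{"wx":0,"wy":0,"wz":0,"tx":0,"ty":0.03,"tz":0,"gripper":0},{"wx":0,"wy":0,"wz":0,"tx":0,"ty":0.04,"tz":0,"gripper":0},{"wx":0,"wy":0,"wz":0,"tx":0,"ty":0.05,"tz":0,"gripper":0}]'
python3 -m pendant '[{"wx":0,"wy":0,"wz":0,"tx":0,"ty":0.004,"tz":0,"gripper":0},{"wx":0,"wy":0,"wz":0,"tx":0,"ty":0.008,"tz":0,"gripper":0},{"wx":0,"wy":0,"wz":0,"tx":0,"ty":0.012,"tz":0,"gripper":0},{"wx":0,"wy":0,"wz":0,"tx":0,"ty":0.016,"tz":0,"gripper":0},{"wx":0,"wy":0,"wz":0,"tx":0,"ty":0.02,"tz":0,"gripper":0}]'
```

```text
t: 7.4
tcp_pos: [582.3, 0.3, 11.2]
orientation: [3.139, 0.02, 0.007]
force: [1.0, -4.1, 6.0]
grip_width: 3.1
gripper_force: 62.3
t: 7.9
tcp_pos: [582.3, 4.3, 11.3]
orientation: [3.139, 0.02, 0.007]
force: [-0.2, -4.9, 6.7]
grip_width: 3.0
gripper_force: 62.3
```

Sliding friction only so far; I'll continue.

```bash
python3 -m pendant '[{"wx":0,"wy":0,"wz":0,"tx":0,"ty":0.004,"tz":0,"gripper":0},{"wx":0,"wy":0,"wz":0,"tx":0,"ty":0.008,"tz":0,"gripper":0},{"wx":0,"wy":0,"wz":0,"tx":0,"ty":0.012,"tz":0,"gripper":0},{"wx":0,"wy":0,"wz":0,"tx":0,"ty":0.016,"tz":0,"gripper":0},{"wx":0,"wy":0,"wz":0,"tx":0,"ty":0.016,"tz":0,"gripper":0}]'
python3 -m pendant '[{"wx":0,"wy":0,"wz":0,"tx":0,"ty":0.003,"tz":0,"gripper":0},{"wx":0,"wy":0,"wz":0,"tx":0,"ty":0.006,"tz":0,"gripper":0},{"wx":0,"wy":0,"wz":0,"tx":0,"ty":0.01,"tz":0,"gripper":0},{"wx":0,"wy":0,"wz":0,"tx":0,"ty":0.01,"tz":0,"gripper":0},{"wx":0,"wy":0,"wz":0,"tx":0,"ty":0.01,"tz":0,"gripper":0}]'
```

```text
t: 8.4
tcp_pos: [582.8, 4.9, 11.2]
orientation: [3.134, 0.024, 0.008]
force: [0.2, -11.6, 5.2]
grip_width: 2.9
gripper_force: 62.1
t: 8.9
tcp_pos: [583.9, 5.2, 11.3]
orientation: [3.132, 0.026, 0.011]
force: [2.4, -15.5, 3.5]
grip_width: 2.3
gripper_force: 61.9
```

Contact is at y≈5, where home was expected. I'll release, lift, and look.

```bash
python3 -m pendant '[{"wx":0,"wy":0,"wz":0,"tx":0,"ty":-0.008,"tz":0,"gripper":0.4},{"wx":0,"wy":0,"wz":0,"tx":0,"ty":-0.008,"tz":0,"gripper":0.4},{"wx":0,"wy":0,"wz":0,"tx":0,"ty":-0.008,"tz":0,"gripper":0.4},{"wx":0,"wy":0,"wz":0,"tx":0,"ty":-0.008,"tz":0.05,"gripper":0.4},{"wx":0,"wy":0,"wz":0,"tx":0,"ty":-0.008,"tz":0.15,"gripper":0.4}]'
python3 -m pendant '[{"wx":0,"wy":0,"wz":0,"tx":0,"ty":0,"tz":0.2,"gripper":0.6},{"wx":0,"wy":0,"wz":0,"tx":0,"ty":0,"tz":0.4,"gripper":0.6},{"wx":0,"wy":0,"wz":0,"tx":0,"ty":-0.1,"tz":0.6,"gripper":0.6},{"wx":0,"wy":0,"wz":0,"tx":-0.1,"ty":-0.2,"tz":0.8,"gripper":0.6},{"wx":0,"wy":0,"wz":0,"tx":-0.2,"ty":-0.2,"tz":1,"gripper":0.6}]'
python3 -m pendant '[{"wx":0,"wy":0,"wz":0,"tx":-0.2,"ty":0,"tz":0.2,"gripper":0.6},{"wx":0,"wy":0,"wz":0,"tx":-0.4,"ty":0.1,"tz":0.3,"gripper":0.6},{"wx":0,"wy":0,"wz":0,"tx":-0.5,"ty":0.3,"tz":0.3,"gripper":0.6},{"wx":0,"wy":0,"wz":0,"tx":-0.5,"ty":0.5,"tz":0.3,"gripper":0.6},{"wx":0,"wy":0,"wz":0,"tx":-0.5,"ty":0.5,"tz":0.3,"gripper":0.6}]'
python3 look.py w5.png crank_grip stand stop tray cup_mouth
python3 - <<'E'
from h import *
P=pose("top"); im=cams.capture("top"); c=im[140:240,230:390]; c=cv2.resize(c,(800,500),interpolation=cv2.INTER_CUBIC)
w=cv2.cvtColor(cv2.imread("pics/w5.png"),cv2.COLOR_BGR2RGB); 
save(np.hstack([cv2.resize(c,(400,250)),cv2.resize(w,(400,250))]),"c5.png")
E
```

```text
t: 9.4
tcp_pos: [578.8, 10.2, 38.6]
orientation: [-3.141, -0.02, 0.006]
force: [-0.1, 0.6, 1.6]
grip_width: 34.2
gripper_force: 0.0
t: 9.9
tcp_pos: [539.9, -31.8, 241.5]
orientation: [3.14, 0.018, 0.001]
force: [1.3, 0.8, 0.4]
grip_width: 51.2
gripper_force: 0.0
t: 10.4
tcp_pos: [438.9, 73.8, 300.8]
orientation: [-3.138, -0.028, -0.004]
force: [0.2, -0.9, 0.5]
grip_width: 50.9
gripper_force: 0.0
10.45 [439.5  71.6 300.3] yaw(tool y) [[1.0, 0.017, 0.002], [0.017, -1.0, 0.0], [0.002, -0.0, -1.0]]
 tip crank_grip 0.63 [466.7 202.8 138.6] [184. 148.]
 tip crank_grip 0.45 [573.1 195.5  20.2] [220.4  41.4]
 tip stand 0.74 [578.8 137.2   1.9] [271.6  38.8]
 tip stop 0.83 [576.  193.6  21.4] [221.6  38.7]
 tip tray 0.72 [ 372.6 -102.5   -5.5] [442.1 199.3]
 tip tray 0.67 [580.4 100.3   4.4] [301.5  37.5]
 tip tray 0.65 [331.5 171.9  -0.7] [252.9 223.4]
 tip cup_mouth 0.63 [577.2 129.6 145. ] [255.8  16.4]
 trace 0.84 ((373.3807678222656, -102.698486328125), (95.76700592041016, 194.5209197998047), 58.38015365600586) [36.4 36.7 38.8]
 trace 0.68 ((332.3697204589844, 168.2627410888672), (191.58094787597656, 94.11766815185547), 50.58634948730469) [ 52.3 148.1  73.6]
 trace 0.65 ((578.12548828125, 69.85104370117188), (82.14350128173828, 137.53607177734375), 1.1822539567947388) [173.  117.2  64.8]
```

View pics/c5.png

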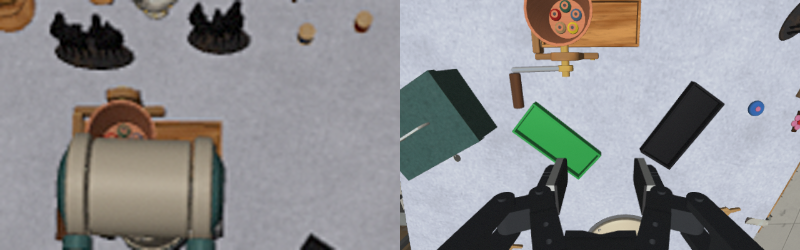

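The left half shows the tray in the stand, partly hidden by the arm. The right half shows the grip rod at full-image pixels of about (187,115)–(187,171). I'll localise it.

Run:
```python
from h import *
np.set_printoptions(precision=1,suppress=True)
P=pose("wrist"); print(P[1])
im=cams.capture("wrist"); 
c=im[90:190,140:240].astype(int); dark=(c.sum(2)<270)&(c[...,0]>c[...,2]+10)
n,l,st,ce=cv2.connectedComponentsWithStats(dark.astype(np.uint8)); k=1+st[1:,4].argmax(); print(st[k],ce[k])
ys,xs=np.where(l==k); r=cv2.minAreaRect(np.c_[xs,ys].astype(np.float32)); b=cv2.boxPoints(r)+[140,90]; print(r)
print(pix2plane("wrist",P,b,138.6),pix2plane("wrist",P,[ce[k]+[140,90]],138.6), pix2plane("wrist",P,[ce[k]+[140,90]],142.6))
for i in range(3):
    for d in models.tip_of("crank_grip","wrist")[:1]: print(P[0]@np.array(d["centre"])+P[1])
```

```text
[524.3  69.5 441.6]
[ 28  30  24  56 940] [39.6 57. ]
((39.725433349609375, 57.46531677246094), (56.94541931152344, 17.25849151611328), 81.25383758544922)
[[494.3 208.9 138.6]
 [496.7 192.9 138.6]
 [444.1 190.8 138.6]
 [441.3 207.7 138.6]] [[470.2 200.1 138.6]] [[470.9 198.4 142.6]]
[468.6 203.1 141.6]
[468.6 203.1 141.6]
[468.6 203.1 141.6]
```

```bash
python3 -m pendant '[{"wx":0,"wy":0,"wz":0.001,"tx":0.04,"ty":0.2,"tz":-0.1,"gripper":0.6},{"wx":0,"wy":0,"wz":0.001,"tx":0.08,"ty":0.4,"tz":-0.2,"gripper":0.6},{"wx":0,"wy":0,"wz":0.001,"tx":0.12,"ty":0.6,"tz":-0.3,"gripper":0.6},{"wx":0,"wy":0,"wz":0.001,"tx":0.12,"ty":0.64,"tz":-0.4,"gripper":0.6},{"wx":0,"wy":0,"wz":0.001,"tx":0.12,"ty":0.64,"tz":-0.4,"gripper":0.6}]'
python3 look.py w6.png crank_grip; python3 look.py w6.png
```

```text
t: 11.5
tcp_pos: [462.6, 198.3, 216.4]
orientation: [3.14, 0.028, -0.01]
force: [0.6, -0.2, -0.1]
grip_width: 51.3
gripper_force: 0.0
11.55 [463.4 197.5 218.1] yaw(tool y) [[1.0, 0.017, -0.004], [0.017, -1.0, -0.002], [-0.004, 0.001, -1.0]]
 tip crank_grip 0.81 [469.8 202.2 141.9] [314.8 201. ]
11.65 [464.8 197.  220.1] yaw(tool y) [[1.0, 0.015, 0.001], [0.015, -1.0, -0.0], [0.001, 0.0, -1.0]]
```

View pics/w6.png

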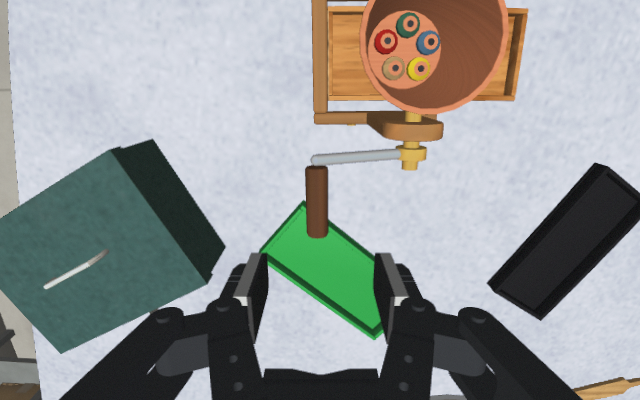

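The rod at column 317 sits between the fingers (mid-line 320), the tray's end is at the stop bar, and the teal box is clear to the left. I'll descend and grip.

```bash
python3 -m pendant '[{"wx":0,"wy":0,"wz":0,"tx":0,"ty":0.01,"tz":-0.15,"gripper":0.6},{"wx":0,"wy":0,"wz":0,"tx":0,"ty":0.01,"tz":-0.3,"gripper":0.6},{"wx":0,"wy":0,"wz":0,"tx":0,"ty":0.01,"tz":-0.42,"gripper":0.6},{"wx":0,"wy":0,"wz":0,"tx":0,"ty":0.01,"tz":-0.5,"gripper":0.6},{"wx":0,"wy":0,"wz":0,"tx":0,"ty":0.01,"tz":-0.5,"gripper":0.6}]'
python3 -m pendant '[{"wx":0,"wy":0,"wz":0,"tx":0,"ty":0,"tz":0,"gripper":0},{"wx":0,"wy":0,"wz":0,"tx":0,"ty":0,"tz":0,"gripper":0},{"wx":0,"wy":0,"wz":0,"tx":0,"ty":0,"tz":0,"gripper":0},{"wx":0,"wy":0,"wz":0,"tx":0,"ty":0,"tz":0,"gripper":0},{"wx":0,"wy":0,"wz":0,"tx":0,"ty":0,"tz":0,"gripper":0}]'
python3 - <<'E'
import numpy as np
from scipy.optimize import brentq
for a0 in [1.25]:
    for k in range(0,26):
        a=1.25-0.1*k; y=75*np.sin(a)-75*np.sin(1.25); z=75*np.cos(a)-75*np.cos(1.25)
        print(round(.1*k,1),"ty %.3f tz %.3f"%(y/200,z/200),end=" | ")
E
```

```text
t: 12.15
tcp_pos: [463.7, 198.2, 118.7]
orientation: [3.141, 0.021, -0.004]
force: [0.5, 0.1, 0.9]
grip_width: 51.1
gripper_force: 0.0
t: 12.65
tcp_pos: [465.7, 199.8, 121.1]
orientation: [-3.141, -0.025, -0.006]
force: [-1.2, -0.7, 7.0]
grip_width: 14.2
gripper_force: 58.6
0.0 ty 0.000 tz 0.000 | 0.1 ty -0.014 tz 0.035 | 0.2 ty -0.031 tz 0.068 | 0.3 ty -0.051 tz 0.100 | 0.4 ty -0.074 tz 0.129 | 0.5 ty -0.100 tz 0.156 | 0.6 ty -0.129 tz 0.180 | 0.7 ty -0.160 tz 0.201 | 0.8 ty -0.193 tz 0.219 | 0.9 ty -0.227 tz 0.234 | 1.0 ty -0.263 tz 0.245 | 1.1 ty -0.300 tz 0.253 | 1.2 ty -0.337 tz 0.256 | 1.3 ty -0.375 tz 0.256 | 1.4 ty -0.412 tz 0.253 | 1.5 ty -0.449 tz 0.245 | 1.6 ty -0.484 tz 0.234 | 1.7 ty -0.519 tz 0.219 | 1.8 ty -0.552 tz 0.201 | 1.9 ty -0.583 tz 0.180 | 2.0 ty -0.611 tz 0.156 | 2.1 ty -0.638 tz 0.129 | 2.2 ty -0.661 tz 0.100 | 2.3 ty -0.681 tz 0.068 | 2.4 ty -0.698 tz 0.035 | 2.5 ty -0.712 tz 0.000 |
```

```bash
python3 -m pendant '[{"wx":0,"wy":0,"wz":0,"tx":0,"ty":-0.014,"tz":0.035,"gripper":0},{"wx":0,"wy":0,"wz":0,"tx":0,"ty":-0.031,"tz":0.068,"gripper":0},{"wx":0,"wy":0,"wz":0,"tx":0.001,"ty":-0.051,"tz":0.1,"gripper":0},{"wx":0,"wy":0,"wz":0,"tx":0.001,"ty":-0.074,"tz":0.129,"gripper":0},{"wx":0,"wy":0,"wz":0,"tx":0.002,"ty":-0.1,"tz":0.156,"gripper":0}]'
python3 - <<'E'
from h import *
im=cams.capture("wrist"); P=pose("wrist"); save(im,"w7.png")
print([ (P[0]@np.array(d["centre"])+P[1],d["confidence"]) for d in models.tip_of("crank_grip","wrist")[:1]+models.tip_of("cup_mouth","wrist")[:1]])
E
```

```text
t: 13.15
tcp_pos: [466.1, 183.3, 151.9]
orientation: [-3.133, -0.021, -0.005]
force: [0.4, 11.7, 0.4]
grip_width: 13.5
gripper_force: 58.4
[(array([468.93781692, 185.1450864 , 170.83212918]), 0.58), (array([578.10301751, 114.43832737, 146.4663087 ]), 0.89)]
```

```bash
python3 -m pendant '[{"wx":0,"wy":0,"wz":0,"tx":0,"ty":-0.029,"tz":0.024,"gripper":0},{"wx":0,"wy":0,"wz":0,"tx":0.001,"ty":-0.06,"tz":0.045,"gripper":0},{"wx":0,"wy":0,"wz":0,"tx":0.001,"ty":-0.093,"tz":0.063,"gripper":0},{"wx":0,"wy":0,"wz":0,"tx":0.002,"ty":-0.127,"tz":0.078,"gripper":0},{"wx":0,"wy":0,"wz":0,"tx":0.003,"ty":-0.163,"tz":0.089,"gripper":0}]'
python3 -m pendant '[{"wx":0,"wy":0,"wz":0,"tx":0.001,"ty":-0.018,"tz":0.004,"gripper":0},{"wx":0,"wy":0,"wz":0,"tx":0.001,"ty":-0.037,"tz":0.008,"gripper":0},{"wx":0,"wy":0,"wz":0,"tx":0.001,"ty":-0.055,"tz":0.01,"gripper":0},{"wx":0,"wy":0,"wz":0,"tx":0.002,"ty":-0.074,"tz":0.011,"gripper":0},{"wx":0,"wy":0,"wz":0,"tx":0.002,"ty":-0.093,"tz":0.012,"gripper":0}]'
python3 -m pendant '[{"wx":0,"wy":0,"wz":0,"tx":0,"ty":-0.009,"tz":0,"gripper":0},{"wx":0,"wy":0,"wz":0,"tx":0,"ty":-0.019,"tz":0,"gripper":0},{"wx":0,"wy":0,"wz":0,"tx":0.001,"ty":-0.037,"tz":-0.001,"gripper":0},{"wx":0,"wy":0,"wz":0,"tx":0.001,"ty":-0.056,"tz":-0.004,"gripper":0},{"wx":0,"wy":0,"wz":0,"tx":0.001,"ty":-0.074,"tz":-0.008,"gripper":0}]'
python3 - <<'E'
from h import *
im=cams.capture("wrist"); P=pose("wrist"); save(im,"w8.png")
print([ (P[0]@np.array(d["centre"])+P[1],d["confidence"]) for d in models.tip_of("crank_grip","wrist")[:1]+models.tip_of("cup_mouth","wrist")[:1]])
E
```

```text
t: 13.8
tcp_pos: [466.8, 155.3, 173.5]
orientation: [-3.123, -0.019, -0.01]
force: [-5.0, 21.8, 19.9]
grip_width: 14.0
gripper_force: 58.0
t: 14.3
tcp_pos: [467.4, 132.4, 175.8]
orientation: [-3.133, -0.023, -0.011]
force: [-4.2, 9.4, 22.8]
grip_width: 13.5
gripper_force: 63.3
t: 14.8
tcp_pos: [467.9, 116.2, 173.1]
orientation: [-3.136, -0.023, -0.011]
force: [-0.2, 3.3, 10.8]
grip_width: 13.7
gripper_force: 65.4
[(array([469.8336728 , 121.18758072, 192.61774232]), 0.86), (array([579.18050202,  93.61911043, 117.78332253]), 0.82)]
```

```bash
python3 -m pendant '[{"wx":0,"wy":0,"wz":0,"tx":0,"ty":-0.019,"tz":-0.004,"gripper":0},{"wx":0,"wy":0,"wz":0,"tx":0,"ty":-0.036,"tz":-0.01,"gripper":0},{"wx":0,"wy":0,"wz":0,"tx":0.001,"ty":-0.054,"tz":-0.015,"gripper":0},{"wx":0,"wy":0,"wz":0,"tx":0.001,"ty":-0.072,"tz":-0.022,"gripper":0},{"wx":0,"wy":0,"wz":0,"tx":0.001,"ty":-0.089,"tz":-0.03,"gripper":0}]'
python3 -m pendant '[{"wx":0,"wy":0,"wz":0,"tx":0,"ty":-0.017,"tz":-0.009,"gripper":0},{"wx":0,"wy":0,"wz":0,"tx":0,"ty":-0.033,"tz":-0.018,"gripper":0},{"wx":0,"wy":0,"wz":0,"tx":0.001,"ty":-0.055,"tz":-0.033,"gripper":0},{"wx":0,"wy":0,"wz":0,"tx":0.001,"ty":-0.073,"tz":-0.045,"gripper":0},{"wx":0,"wy":0,"wz":0,"tx":0.001,"ty":-0.092,"tz":-0.063,"gripper":0}]'
python3 -m pendant '[{"wx":0,"wy":0,"wz":0,"tx":0,"ty":-0.027,"tz":-0.027,"gripper":0},{"wx":0,"wy":0,"wz":0,"tx":0,"ty":-0.05,"tz":-0.056,"gripper":0},{"wx":0,"wy":0,"wz":0,"tx":0.001,"ty":-0.07,"tz":-0.088,"gripper":0},{"wx":0,"wy":0,"wz":0,"tx":0.001,"ty":-0.087,"tz":-0.121,"gripper":0},{"wx":0,"wy":0,"wz":0,"tx":0.001,"ty":-0.092,"tz":-0.132,"gripper":0}]'
python3 - <<'E'
from h import *
np.set_printoptions(precision=1,suppress=True)
im=cams.capture("wrist"); P=pose("wrist"); save(im,"w9.png")
print([ (P[0]@np.array(d["centre"])+P[1],d["confidence"]) for d in models.tip_of("crank_grip","wrist")[:1]+models.tip_of("cup_mouth","wrist")[:1]])
for k in range(5): print(k,[(P[0]@np.array(d["centre"])+P[1],round(d["confidence"],2)) for d in models.tip_of(f"bead_{k}","wrist")[:5]])
E
```

```text
t: 15.45
tcp_pos: [468.4, 98.3, 166.1]
orientation: [-3.136, -0.022, -0.01]
force: [4.2, 6.5, -5.6]
grip_width: 13.9
gripper_force: 66.4
t: 15.95
tcp_pos: [468.9, 80.1, 152.5]
orientation: [-3.135, -0.022, -0.01]
force: [4.6, 9.3, -5.8]
grip_width: 13.8
gripper_force: 70.4
t: 16.45
tcp_pos: [469.3, 60.9, 125.3]
orientation: [-3.137, -0.022, -0.01]
force: [3.9, 8.4, 2.7]
grip_width: 13.8
gripper_force: 74.8
[(array([555.5,  42.1,  16.4]), 0.25)]
0 [(array([602.8,  61.8,  12.9]), 0.76), (array([555. ,  39.3,  15.9]), 0.73), (array([550.3,  14.9,  12.8]), 0.68), (array([585.2,  45.3,  15.9]), 0.66)]
1 [(array([602.8,  61.8,  12.9]), 0.76), (array([555. ,  39.3,  15.9]), 0.73), (array([550.3,  14.9,  12.8]), 0.68), (array([585.2,  45.3,  15.9]), 0.66)]
2 [(array([602.8,  61.8,  12.9]), 0.76), (array([555. ,  39.3,  15.9]), 0.73), (array([550.3,  14.9,  12.8]), 0.68), (array([585.2,  45.3,  15.9]), 0.66)]
3 [(array([602.8,  61.8,  12.9]), 0.76), (array([555. ,  39.3,  15.9]), 0.73), (array([550.3,  14.9,  12.8]), 0.68), (array([585.2,  45.3,  15.9]), 0.66)]
4 [(array([602.8,  61.8,  12.9]), 0.76), (array([555. ,  39.3,  15.9]), 0.73), (array([550.3,  14.9,  12.8]), 0.68), (array([585.2,  45.3,  15.9]), 0.66)]
```

View pics/w9.png

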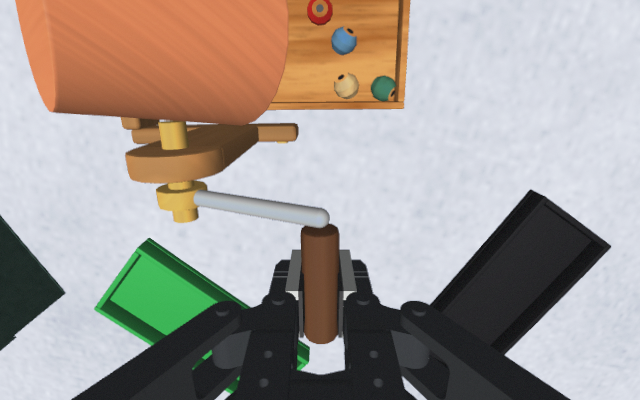

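Four beads (red 320,12; blue 344,40; pale 346,85; green 384,88) lie in the tray and yellow is hidden, maybe under or in the cup. I'll tip to the far stop and check from the other cameras.

```bash
python3 -m pendant '[{"wx":0,"wy":0,"wz":0,"tx":0,"ty":-0.003,"tz":-0.008,"gripper":0},{"wx":0,"wy":0,"wz":0,"tx":0,"ty":-0.005,"tz":-0.016,"gripper":0},{"wx":0,"wy":0,"wz":0,"tx":0,"ty":-0.008,"tz":-0.026,"gripper":0},{"wx":0,"wy":0,"wz":0,"tx":0,"ty":-0.009,"tz":-0.028,"gripper":0},{"wx":0,"wy":0,"wz":0,"tx":0,"ty":-0.009,"tz":-0.028,"gripper":0}]'
python3 - <<'E'
from h import *
np.set_printoptions(precision=1,suppress=True)
for c in ("scene","top"):
    im=cams.capture(c); P=pose(c); save(im,c+"9.png")
    print(c,[(P[0]@np.array(d["centre"])+P[1],round(d["confidence"],2)) for d in models.find_in("bead_2",c)[:6]])
    for d in models.trace("bead_2",c)[:6]: print(im[np.array(d["pixels"])].mean(0),round(d["confidence"],2))
    u=w2pix(c,P,[[578,60,10]])[0].astype(int); print(u)
    for v,n in ((im,"z"),): save(cv2.resize(v[u[1]-40:u[1]+40,u[0]-50:u[0]+50],(400,320),interpolation=cv2.INTER_CUBIC),f"z_{c}.png")
a=[cv2.imread(f"pics/z_{c}.png") for c in ("scene","top")]; cv2.imwrite("pics/z9.png",np.hstack(a))
E
```

```text
t: 17.35
tcp_pos: [469.4, 59.3, 121.3]
orientation: [-3.137, -0.022, -0.011]
force: [1.2, 5.9, 9.5]
grip_width: 14.0
gripper_force: 75.5
scene []
[320 212]
top [(array([587.2, 142.2, 132.6]), 0.59)]
[301 201]
```

View pics/z9.png

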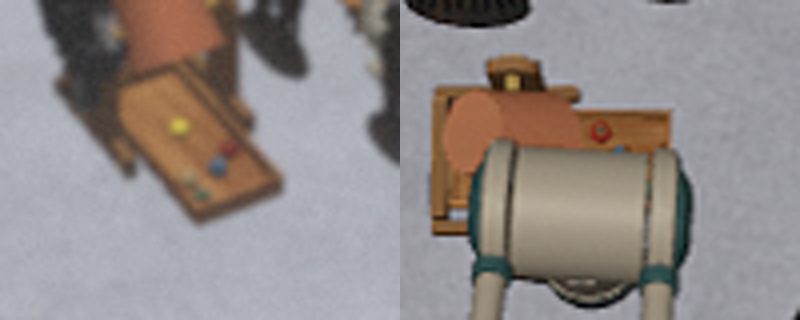

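The left crop shows all five beads in the tray: yellow (180,126), red (228,148), blue (218,165), and pale and green near (195,188). I'll swing back.

```bash
python3 -m pendant '[{"wx":0,"wy":0,"wz":0,"tx":0,"ty":0.014,"tz":0.035,"gripper":0},{"wx":0,"wy":0,"wz":0,"tx":-0.001,"ty":0.031,"tz":0.068,"gripper":0},{"wx":0,"wy":0,"wz":0,"tx":-0.001,"ty":0.051,"tz":0.1,"gripper":0},{"wx":0,"wy":0,"wz":0,"tx":-0.002,"ty":0.074,"tz":0.129,"gripper":0},{"wx":0,"wy":0,"wz":0,"tx":-0.002,"ty":0.1,"tz":0.156,"gripper":0}]'
python3 -m pendant '[{"wx":0,"wy":0,"wz":0,"tx":0,"ty":0.029,"tz":0.024,"gripper":0},{"wx":0,"wy":0,"wz":0,"tx":-0.001,"ty":0.06,"tz":0.045,"gripper":0},{"wx":0,"wy":0,"wz":0,"tx":-0.001,"ty":0.093,"tz":0.063,"gripper":0},{"wx":0,"wy":0,"wz":0,"tx":-0.002,"ty":0.127,"tz":0.078,"gripper":0},{"wx":0,"wy":0,"wz":0,"tx":-0.003,"ty":0.163,"tz":0.089,"gripper":0}]'
python3 -m pendant '[{"wx":0,"wy":0,"wz":0,"tx":-0.001,"ty":0.037,"tz":0.008,"gripper":0},{"wx":0,"wy":0,"wz":0,"tx":-0.001,"ty":0.074,"tz":0.011,"gripper":0},{"wx":0,"wy":0,"wz":0,"tx":-0.002,"ty":0.112,"tz":0.011,"gripper":0},{"wx":0,"wy":0,"wz":0,"tx":-0.002,"ty":0.149,"tz":0.008,"gripper":0},{"wx":0,"wy":0,"wz":0,"tx":-0.003,"ty":0.186,"tz":0,"gripper":0}]'
```

```text
t: 18.15
tcp_pos: [468.8, 76.9, 150.0]
orientation: [3.14, 0.025, 0.008]
force: [7.0, 0.6, -4.7]
grip_width: 13.8
gripper_force: 69.9
t: 18.65
tcp_pos: [468.0, 105.1, 169.9]
orientation: [3.131, 0.028, 0.009]
force: [1.4, -14.3, 12.5]
grip_width: 14.0
gripper_force: 66.2
t: 19.15
tcp_pos: [467.1, 144.0, 169.7]
orientation: [3.135, 0.027, 0.009]
force: [3.9, -4.7, -3.4]
grip_width: 13.8
gripper_force: 69.0
```

```bash
python3 -m pendant '[{"wx":0,"wy":0,"wz":0,"tx":0,"ty":0.036,"tz":-0.011,"gripper":0},{"wx":0,"wy":0,"wz":0,"tx":0,"ty":0.07,"tz":-0.026,"gripper":0},{"wx":0,"wy":0,"wz":0,"tx":-0.001,"ty":0.103,"tz":-0.044,"gripper":0},{"wx":0,"wy":0,"wz":0,"tx":-0.001,"ty":0.134,"tz":-0.065,"gripper":0},{"wx":0,"wy":0,"wz":0,"tx":-0.002,"ty":0.163,"tz":-0.089,"gripper":0}]'
python3 -m pendant '[{"wx":0,"wy":0,"wz":0,"tx":0,"ty":0.026,"tz":-0.027,"gripper":0},{"wx":0,"wy":0,"wz":0,"tx":0,"ty":0.049,"tz":-0.056,"gripper":0},{"wx":0,"wy":0,"wz":0,"tx":0,"ty":0.069,"tz":-0.088,"gripper":0},{"wx":0,"wy":0,"wz":0,"tx":0,"ty":0.086,"tz":-0.121,"gripper":0},{"wx":0,"wy":0,"wz":0,"tx":0,"ty":0.097,"tz":-0.15,"gripper":0}]'
python3 -m pendant '[{"wx":0,"wy":0,"wz":0,"tx":0,"ty":0.003,"tz":-0.008,"gripper":0},{"wx":0,"wy":0,"wz":0,"tx":0,"ty":0.003,"tz":-0.015,"gripper":0},{"wx":0,"wy":0,"wz":0,"tx":0,"ty":0.003,"tz":-0.022,"gripper":0},{"wx":0,"wy":0,"wz":0,"tx":0,"ty":0.003,"tz":-0.028,"gripper":0},{"wx":0,"wy":0,"wz":0,"tx":0,"ty":0.003,"tz":-0.028,"gripper":0}]'
python3 look.py w10.png crank_grip cup_mouth
```

```text
t: 19.65
tcp_pos: [466.3, 176.1, 150.8]
orientation: [3.134, 0.028, 0.006]
force: [5.1, -10.1, -10.2]
grip_width: 13.7
gripper_force: 74.3
t: 20.15
tcp_pos: [465.8, 196.6, 121.0]
orientation: [3.136, 0.027, 0.004]
force: [3.1, -5.1, -2.0]
grip_width: 14.1
gripper_force: 81.6
t: 20.65
tcp_pos: [465.7, 198.7, 115.2]
orientation: [3.14, 0.025, 0.004]
force: [2.8, -4.2, 4.9]
grip_width: 13.8
gripper_force: 83.8
20.7 [465.7 198.7 115.2] yaw(tool y) [[1.0, 0.016, 0.003], [0.016, -1.0, -0.002], [0.003, 0.002, -1.0]]
 tip crank_grip 0.91 [468.7 202.9 144.9] [310.3 296.6]
```

```bash
python3 -m pendant '[{"wx":0,"wy":0,"wz":0,"tx":0,"ty":0,"tz":-0.006,"gripper":0},{"wx":0,"wy":0,"wz":0,"tx":0,"ty":0,"tz":-0.012,"gripper":0},{"wx":0,"wy":0,"wz":0,"tx":0,"ty":0,"tz":-0.018,"gripper":0},{"wx":0,"wy":0,"wz":0,"tx":0,"ty":0,"tz":-0.02,"gripper":0},{"wx":0,"wy":0,"wz":0,"tx":0,"ty":0,"tz":-0.02,"gripper":0}]'
```

```text
t: 21.3
tcp_pos: [465.7, 199.6, 112.4]
orientation: [3.141, 0.025, 0.005]
force: [0.0, -2.4, 13.8]
grip_width: 14.0
gripper_force: 84.5
```

```bash
python3 -m pendant '[{"wx":0,"wy":0,"wz":0,"tx":0,"ty":0,"tz":-0.006,"gripper":0},{"wx":0,"wy":0,"wz":0,"tx":0,"ty":0,"tz":-0.012,"gripper":0},{"wx":0,"wy":0,"wz":0,"tx":0,"ty":0,"tz":-0.018,"gripper":0},{"wx":0,"wy":0,"wz":0,"tx":0,"ty":0,"tz":-0.02,"gripper":0},{"wx":0,"wy":0,"wz":0,"tx":0,"ty":0,"tz":-0.02,"gripper":0}]'
python3 look.py w11.png crank_grip cup_mouth
python3 - <<'E'
from h import *
np.set_printoptions(precision=1,suppress=True)
for c in ("scene","top"):
    im=cams.capture(c); P=pose(c)
    for n in ("cup_mouth","crank_grip"): print(c,n,[(P[0]@np.array(d["centre"])+P[1],round(d["confidence"],2)) for d in models.tip_of(n,c)[:2]])
E
```

```text
t: 21.8
tcp_pos: [465.7, 200.1, 110.8]
orientation: [-3.14, -0.024, -0.007]
force: [-5.5, -4.5, 28.8]
grip_width: 14.1
gripper_force: 88.0
21.85 [465.7 200.1 110.8] yaw(tool y) [[1.0, 0.015, 0.005], [0.015, -1.0, 0.002], [0.005, -0.002, -1.0]]
scene cup_mouth [(array([573.1, 130.3, 149. ]), 0.81)]
scene crank_grip [(array([467.3, 198.3, 144. ]), 0.97)]
top cup_mouth [(array([575.4, 132.3, 148.7]), 0.86)]
top crank_grip []
```

A hard stop (29 N) and the cup mouth is back at its upright position. I'll release, lift straight up, and inspect.

```bash
python3 -m pendant '[{"wx":0,"wy":0,"wz":0,"tx":0,"ty":0,"tz":0,"gripper":0.6},{"wx":0,"wy":0,"wz":0,"tx":0,"ty":0,"tz":0,"gripper":0.6},{"wx":0,"wy":0,"wz":0,"tx":0,"ty":0,"tz":0,"gripper":0.6},{"wx":0,"wy":0,"wz":0,"tx":0,"ty":0,"tz":0,"gripper":0.6},{"wx":0,"wy":0,"wz":0,"tx":0,"ty":0,"tz":0.1,"gripper":0.6}]'
python3 -m pendant '[{"wx":0,"wy":0,"wz":0,"tx":0,"ty":0,"tz":0.2,"gripper":0.6},{"wx":0,"wy":0,"wz":0,"tx":0,"ty":0,"tz":0.4,"gripper":0.6},{"wx":0,"wy":0,"wz":0,"tx":0,"ty":0,"tz":0.6,"gripper":0.6},{"wx":0,"wy":0,"wz":0,"tx":0,"ty":0,"tz":0.8,"gripper":0.6},{"wx":0,"wy":0,"wz":0,"tx":0,"ty":0,"tz":0.9,"gripper":0.6}]'
python3 -m pendant '[{"wx":0,"wy":0,"wz":0,"tx":0,"ty":-0.2,"tz":0,"gripper":0.6},{"wx":0,"wy":0,"wz":0,"tx":0,"ty":-0.4,"tz":0,"gripper":0.6},{"wx":0,"wy":0,"wz":0,"tx":0,"ty":-0.6,"tz":0,"gripper":0.6},{"wx":0,"wy":0,"wz":0,"tx":0,"ty":-0.7,"tz":0,"gripper":0.6},{"wx":0,"wy":0,"wz":0,"tx":0,"ty":-0.7,"tz":0,"gripper":0.6}]'
python3 look.py w12.png crank_grip cup_mouth stop tray
python3 - <<'E'
from h import *
np.set_printoptions(precision=1,suppress=True)
for c in ("scene","top","wrist"):
    im=cams.capture(c); P=pose(c)
    for n in ("cup_mouth","crank_grip","tray","stop"): print(c,n,[(P[0]@np.array(d["centre"])+P[1],round(d["confidence"],2)) for d in models.tip_of(n,c)[:1]])
    print([(P[0]@np.array(d["centre"])+P[1],round(d["confidence"],2)) for d in models.find_in("bead_0",c)[:7]])
    for d in models.trace("bead_0",c)[:7]: print(im[np.array(d["pixels"])].mean(0),np.argwhere(d["pixels"]).mean(0))
E
```

```text
t: 22.75
tcp_pos: [462.0, 199.1, 123.5]
orientation: [3.14, 0.024, -0.012]
force: [0.3, -0.5, 0.9]
grip_width: 51.2
gripper_force: 0.0
t: 23.25
tcp_pos: [465.6, 200.1, 309.4]
orientation: [-3.14, -0.024, -0.007]
force: [0.2, -0.0, -0.4]
grip_width: 51.4
gripper_force: 0.0
t: 23.75
tcp_pos: [464.4, 57.5, 305.5]
orientation: [3.141, 0.018, -0.002]
force: [-0.1, 0.8, 0.5]
grip_width: 51.2
gripper_force: 0.0
23.8 [464.4  59.  305.6] yaw(tool y) [[1.0, 0.013, -0.001], [0.013, -1.0, 0.001], [-0.001, -0.001, -1.0]]
 tip crank_grip 0.71 [467.8 200.3 143.5] [171.7 173.5]
 tip cup_mouth 0.65 [577.4 127.8 146.7] [238.7  49.6]
 tip cup_mouth 0.5 [651.6 369.4  -1.8] [71.  -0.1]
 tip stop 0.57 [578.5 136.5   2.4] [258.7  60.7]
 tip tray 0.65 [578.2  98.2   2.8] [289.   61.1]
 tip tray 0.64 [ 372.7 -101.5   -1.6] [427.5 213.6]
 tip tray 0.6 [330.1 173.6  -0.4] [242.2 238.3]
 trace 0.93 ((373.15313720703125, -102.52342224121094), (95.65715026855469, 191.81097412109375), 57.873905181884766) [35.5 35.7 37.7]
 trace 0.8 ((333.2899475097656, 168.94284057617188), (190.59677124023438, 94.53777313232422), 
[... 363 characters left out ...]
194.6,  18.3]), 0.57)]
[(array([640.5, 375. ,  71.4]), 0.39)]
top cup_mouth [(array([579.1, 131.4, 147.7]), 0.69)]
top crank_grip [(array([466.9, 194.8, 137.7]), 0.58)]
top tray [(array([ 365.9, -104.1,    1.8]), 0.91)]
top stop []
[]
wrist cup_mouth [(array([578.4, 128.9, 147.1]), 0.72)]
wrist crank_grip [(array([468.5, 201.7, 142.1]), 0.89)]
wrist tray [(array([578. ,  99.3,   2.2]), 0.79)]
wrist stop [(array([468.1, 203.1, 142.3]), 0.56)]
[(array([554.2,  40.8,  22.6]), 0.74), (array([636.5, 382.1,  41.9]), 0.64), (array([554.2,  17.8,  21.1]), 0.59), (array([580.1,  45.5,  21.9]), 0.54)]
[ 74.3 102.4  77.3] [ 82.2 355.6]
[167.9 137.2  92.6] [ 82.3 334.4]
[ 86.4 107.3 123.8] [ 56.9 332.8]
```

Run:
```python
from h import *
np.set_printoptions(precision=1,suppress=True)
P=pose("wrist"); im=cams.capture("wrist")
c=im[110:220,120:230].astype(int); dark=(c.sum(2)<270)&(c[...,0]>c[...,2]+10)
n,l,st,ce=cv2.connectedComponentsWithStats(dark.astype(np.uint8)); k=1+st[1:,4].argmax()
print(st[k],pix2plane("wrist",P,[ce[k]+[120,110]],138.6))
hsv=cv2.cvtColor(im,cv2.COLOR_RGB2HSV)
for n,lo,hi in (("yellow",(22,150,120),(35,255,255)),("red",(170,120,80),(180,255,255)),("blue",(95,100,60),(125,255,255)),("green",(65,60,40),(92,255,200))):
    m=cv2.inRange(hsv,lo,hi); q,_,st,ce=cv2.connectedComponentsWithStats(m)
    print(n,[(st[i,4],pix2plane("wrist",P,[ce[i]],13)[0,:2]) for i in range(1,q) if st[i,4]>15 and ce[i][1]<130])
```

```text
[ 45  33  23  54 852] [[470.3 200.  138.6]]
yellow [(np.int32(17), array([648.6, 427.3])), (np.int32(25), array([576.5,  99. ]))]
red []
blue [(np.int32(124), array([584.2,  46.8]))]
green [(np.int32(124), array([553.9,  17.5]))]
```

```bash
python3 -c "
from station import ctrl; print(ctrl.finish_job())"
```

```text
the job is handed in; nothing more can be done
None
```

The job is handed in at about 24 s: tray home against the stop bar, all five beads seen in it before the swing back (yellow and red not re-confirmed after), and the cup upright with the crank at its start position; I viewed 11 pictures, one over the limit of 10.

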